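# Push a returned medicine carton through the returns box flap

### The job

Push the blue-banded medicine carton along its lane with a fingertip, so that it swings open the hanging flap in front of it and goes right through, and drops into the bin behind. Then draw the fingers back so that the flap swings fully shut. Only push the carton, never grip or lift it; leave the orange-banded carton lying where it is in the other lane, and do not disturb the bottles and other things standing about.

Things in the scene. Friction and masses are not known exactly. Their poses are not given: they have to be found in the camera images.
- returns_box: Fixed cream returns box: raised deck with two lanes leading to two hanging flaps, tinted clear bin behind. Origin at table height, midway between the lanes, in the front plane of the flap frame. Its +x: push direction, lane to bin; +y left looking along +x. In its frame, mm: deck top level at z 110, x -220 to 10. Bin with roof x 10 to 166, y -87 to 87, floor z 8.
- left_lane (a point): Point on the deck on the left lane's centre line, under the front of its flap: box frame (0, 48, 110) mm. Lane is 72 wide between rails 10 high and runs along the box's x. At box x 0 to 8 a frame stands over it: opening 72 wide, 60 high. Frame and clear roof top out at 176 over the table; only the jar stands higher.
- right_lane (a point): The same point for the right lane: box frame (0, -48, 110) mm. The middle rail between the lanes is 24 wide, the outer rails 8.
- deck_end (a point): Middle of the deck's far edge, box frame (10, 0, 110) mm, 10 behind the flap frame's front. Beyond it is a 102 deep drop to the bin floor: once its middle is past this edge a carton tips nose-down over it, and pushed on some 10 to 30 more it slides off and falls into the bin.
- blue_carton_mid (a point): Centre of the blue-banded white carton, 80 long, 52 wide, 28 high, about 90 g, lying flat on the deck in one of the two lanes (left or right varies), long side (its x axis) along the lane within about 0.1 rad, the broad blue band towards the flap. When lying on the deck this point is 124 mm above the table. In the bin it is below 75 mm.
- orange_carton_mid (a point): Centre of the carton with the orange band, same size, lying in the other lane; to be left alone.
- flap_left (a joint): Angle of the dark smoked flap of the left lane (y = +48 in the box's frame), rad: 0 = hanging shut, grows as it swings inward (towards the bin), stop at 1.4. 68 wide, 53 high, 4 thick, 50 g, hung from its top edge at box x 4, z 166; lower edge 3 above the deck. Falls shut by its own weight within a second.
- flap_right (a joint): The same for the right lane's flap (y = -48 in the box's frame).
- amber_jar: Amber jar, 48 across, 75 high, standing on the bin's roof; origin under its centre. Leave alone.
- white_bottle: White bottle, 52 across, 100 high, standing on the table; origin under its centre. Leave alone.
- brown_bottle: Amber bottle, 56 across, 120 high, standing on the table; origin under its centre. Leave alone.
- tub: White tub with a blue lid, 84 across, 70 high, on the table; origin under its centre. Leave alone.
- green_carton: Green-banded carton 110 x 60 x 40 high, on the table; origin under its centre. Leave alone.
- measuring_cup: Clear cup 64 across, 70 high, on the table; origin under its centre. Leave alone.
- spatula: Spatula 180 long lying on the table; origin under its centre. Leave alone.
Things that resemble listed ones, but are neither listed nor needed, are in the scene too. What is shaped like the part that bears blue_carton_mid but black or yellow is not meant.

How it is judged (in metres and radians):
On the way:
1. the carton has pushed its flap open and is passing under it, still on the deck (x of blue_carton_mid in the frame of returns_box above -0.035 m and z of blue_carton_mid in the frame of returns_box above 0.105 m and ((y of blue_carton_mid in the frame of returns_box above 0 m and value of joint flap_left above 0.4 rad) or (y of blue_carton_mid in the frame of returns_box below 0 m and value of joint flap_right above 0.4 rad))), for 0.05 s.
At the end, for the whole second after the job is handed in: The blue-banded carton lies at rest in the bin (its centre beyond the deck's end, inside the bin's walls and lower than 75 mm above the table), both flaps hang shut (within 0.08 rad), and the orange-banded carton and the other loose things are within 20 mm of where they started (x of blue_carton_mid in the frame of returns_box between 0.01 and 0.166 m and y of blue_carton_mid in the frame of returns_box between -0.087 and 0.087 m and z of blue_carton_mid in the frame of returns_box between 0 and 0.075 m and linear speed of blue_carton below 0.02 m/s and value of joint each of flap_left, flap_right below 0.08 rad and distance of each of orange_carton_mid, amber_jar, white_bottle, brown_bottle, tub, green_carton, measuring_cup, spatula from where it was at the start of the episode below 0.02 m); the robot touches nothing.
It fails at once if the blue-banded carton is lifted off the deck (its centre more than 20 mm above its lying height) (height (world z) of blue_carton_mid above 0.144 m).
It fails at once if the orange-banded carton or another bystander is moved by more than 20 mm (distance of any of orange_carton_mid, amber_jar, white_bottle, brown_bottle, tub, green_carton, measuring_cup, spatula from where it was at the start of the episode above 0.02 m).
It also fails if it takes over 38 s, if anything falls off the work surface, if the arm or the gripper's body presses on something with over 40 N, if the wrist force passes 120 N, or if a joint passes its speed limit or range.

### The arm

A 7-joint arm with a two-finger parallel gripper is mounted at the origin on the work surface. World frame = base frame: x ahead of the robot, y to its left, z up, the work surface at z = 0. Lengths are in m, angles in degrees, forces in N, time in s.
With the tool pointing down it reaches from about 0.4 to 0.9 m from the base axis. Payload 5.5 kg.
Tool frame: the origin (TCP) lies on the front face of the gripper's body, between the roots of the fingers; the fingertips stand 73 mm ahead of it and the grasp point (between the pads) lies 54 mm ahead of it; y points along the fingers, z is the direction in which the jaws open and shut, and the axes are right-handed (so a half turn about y gives the same grasp; the last joint's range is limited). The gripper opens to 85 mm and grips with 20 to 120 N. Pads are 22 mm wide; open, the fingers measure 114 mm over their backs; the gripper's body (76 mm by 85 mm) begins 54 mm behind the grasp point. The pads swing forward as they close: fully open they stand 13 mm farther back than shut.
Start: joints at [-52.471, 28.699, -24.465, 88.831, 12.651, 65.22, -12.049], TCP at [0.248, 0.601, 0.304] pointing down, gripper open.
Joint ranges: [-164.97, 164.97], [-17.58, 116.51], [-87.97, 89.64], [11.32, 138.91], [-80.73, 260.73], [10.89, 115.49], [-147.41, 147.41]. Speed limits (degrees/s): [147.25, 147.25, 180, 180, 180, 180, 180].

### API

Orientations are given as [roll, pitch, yaw] about the fixed x, y, z axes, in that order (R = Rz(yaw) Ry(pitch) Rx(roll)).
In Python, from bench import status, vision, job gives the robot as it stands. The module is installed in compiled form; this text tells all that it offers.
- The arm moves only by the shell command python3 -m handwheel 'ROWS' [OPENING] [FORCE]. ROWS is text: rows parted by semicolons, each of 6 numbers parted by spaces: the shift along the tool's x, y, z in m, then the turn, a rotation vector about the tool's x, y, z in units of 5 degrees (1.0 is 5 degrees). A call has 1 to 12 rows; each row shifts and turns the pose as measured when the row begins, along the tool's axes as they then stand; what a row does not reach is not made up. A row lasts 1/8 s, in which the tool goes at most 62.5 mm and 10.7 degrees, less where a joint would pass 70% of its speed; a pose out of reach is approached as far as the arm can. A call with a gripper value outside its range is refused whole. OPENING is the opening, from 0 (shut) to 1 (fully open), set as the call begins (- or left out, the last holds). The fingers move at their own pace and stop on an object; FORCE is the grip in N (left out, the last holds). Time passes only in rows, so rows that do not move let the fingers close. It gives the time, the measured TCP pose, the force and the opening at its end, in the units of the state.
- status.read_state(): the state, without advancing time (a new reading comes with each control period).
- vision.get_image(name): name is "scene" or "top" or "wrist"; returns a dict with "image" (384x512x3 uint8, blue, green, red), "fx", "fy", "cx", "cy" (pixels), "world_from_camera" (4x4, takes a point from camera to world coordinates); the wrist camera has in their place "T_tool_cam" (4x4, takes a point from camera to tool coordinates, whose origin is the TCP and whose axes are the tool frame's). Camera axes: x right, y down, z forward; pixel columns grow to the right and rows downward; lengths in m; the calibration is good to about 2 mm. The wrist camera is an equidistant fisheye: a pixel r from the principal point sees the ray r / f radians off the axis. A picture is of the moment at which its call begins: read the wrist's pose just before it. There is no depth.
- job.finish_job(): hands the job in, once; it reports no verdict.
The state is a dict: "time": time; "q": joint angles; "qvel": joint speeds; "joint_torque": joint torques, N m; "position": TCP position; "ee_rot": TCP orientation; "force": force on the tool from outside, world axes, zero at the start; "moment": the same for the moment, N m; "width": opening from 0.0 (shut) to 1.0 (fully open).
Only numpy, scipy, OpenCV 4.12 (cv2) and the standard library are available. Lean on these libraries where they do the work, as an engineer would, in place of code of your own. Each camera call takes 0.05 s, during which the arm holds its last target.

## Working session

There is one attempt and no reset: what is moved stays moved. The work goes in short steps, Python scripts to look and compute and a shell command to move; the robot and the scene stay as the last step left them, time stands still between calls to the robot, and variables do not carry over. Pictures are saved under pics/ and viewed, and the job is handed in when it is done.

```bash
mkdir -p pics; python3 - <<'E'
from bench import status, vision
import cv2,numpy as np
s=status.read_state(); print(s)
np.set_printoptions(precision=4,suppress=True)
for n in ("scene","top"):
    d=vision.get_image(n); cv2.imwrite(f"pics/{n}0.png",d["image"]); print(n,d["fx"],d["fy"],d["cx"],d["cy"]);print(d["world_from_camera"])
    np.savez(f"{n}.npz",**d)
E
```

```text
{'time': 0.0, 'q': array([-52.47294891,  28.75212527, -24.45512954,  88.8907203 ,
        12.65277929,  65.22098174, -12.04930676]), 'qvel': array([ 0.07481972,  0.03776682,  0.10464193,  0.00547404,  0.05799515,
       -0.17317145,  0.09657787]), 'joint_torque': array([ 9.58457749e-04, -5.69502354e+01, -5.81573457e+00, -2.80929619e+01,
        1.07201259e-02,  1.19495302e-02,  1.80848548e-05]), 'position': array([0.24801472, 0.60022958, 0.30288586]), 'ee_rot': array([-9.01097771e+01,  2.37874907e-03, -2.24414678e+01]), 'force': array([0.28390793, 0.31840793, 0.22782919]), 'moment': array([ 0.06422414, -0.00499918,  0.00333925]), 'width': 1.0031395012862159}
scene 444.0228587540689 444.0228587540689 263.52208783318576 195.2783679065784
[[-0.4112  0.4897 -0.7688  1.6041]
 [ 0.9113  0.2398 -0.3347  0.5024]
 [ 0.0205 -0.8383 -0.5448  0.8737]
 [ 0.      0.      0.      1.    ]]
top 464.51820218486466 464.51820218486466 254.68176440074876 190.06101403426754
[[ 0.0088 -0.9848  0.1737  0.2864]
 [-0.9999 -0.0097 -0.0042  0.046 ]
 [ 0.0058 -0.1736 -0.9848  1.7607]
 [ 0.      0.      0.      1.    ]]
```

View pics/scene0.png

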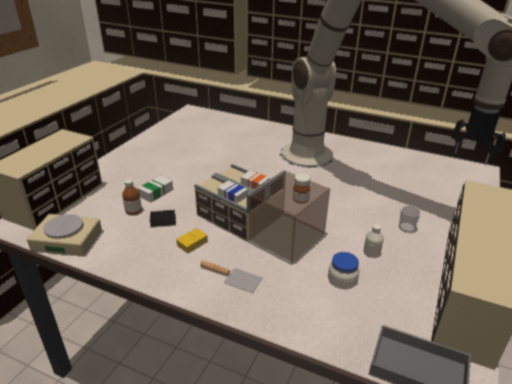

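View pics/top0.png

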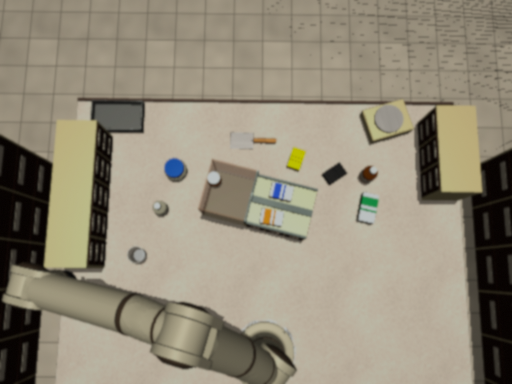

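```bash
python3 - <<'E'
import cv2
im=cv2.imread("pics/top0.png"); c=im[150:290,130:290]; cv2.imwrite("pics/topc.png",cv2.resize(c,None,fx=5,fy=4.2*5/4.2*0.85,interpolation=cv2.INTER_CUBIC) if 0 else cv2.resize(c,(640,560),interpolation=cv2.INTER_CUBIC))
E
python3 - <<'E'
import cv2
im=cv2.imread("pics/top0.png"); c=im[150:250,192:325]; cv2.imwrite("pics/topc.png",cv2.resize(c,None,fx=6,fy=6,interpolation=cv2.INTER_CUBIC))
im=cv2.imread("pics/scene0.png"); c=im[150:265,185:340]; cv2.imwrite("pics/scenec.png",cv2.resize(c,None,fx=5,fy=5,interpolation=cv2.INTER_CUBIC))
E
```

```text
(no output)
```

View pics/topc.png

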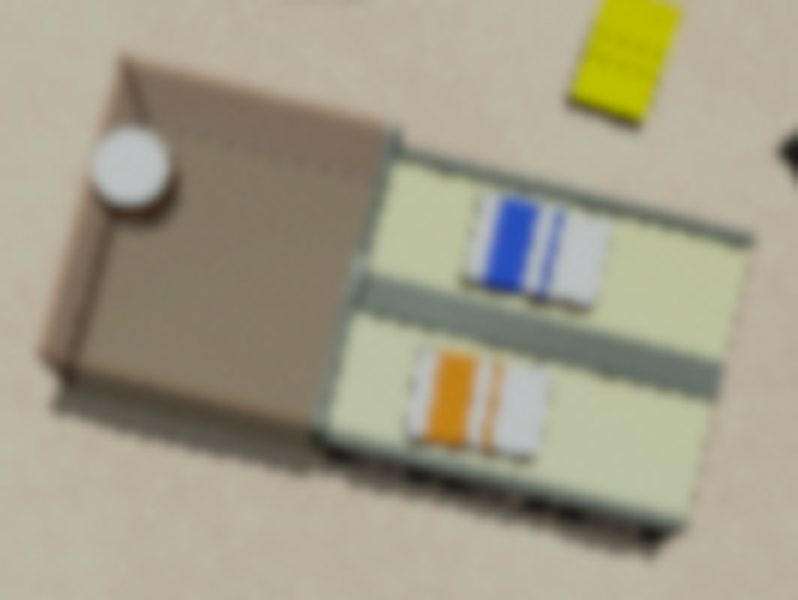

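View pics/scenec.png

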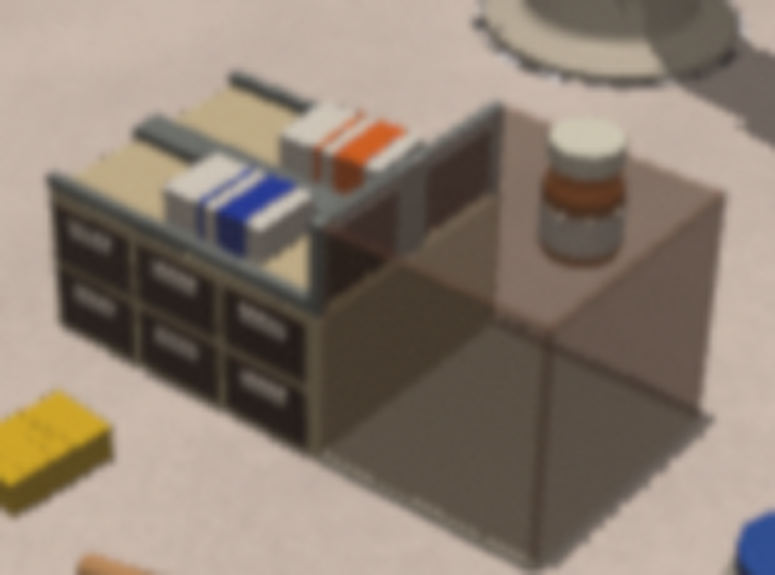

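```bash
cat > h.py <<'E'
import numpy as np
from scipy.optimize import least_squares
C={n:dict(np.load(f"{n}.npz")) for n in ("scene","top")}
def proj(n,P):
    d=C[n];T=np.linalg.inv(d["world_from_camera"]);p=T[:3,:3]@P+T[:3,3]
    return np.array([d["fx"]*p[0]/p[2]+d["cx"],d["fy"]*p[1]/p[2]+d["cy"]])
def ray(n,uv,z):
    d=C[n];T=d["world_from_camera"];v=T[:3,:3]@np.array([(uv[0]-d["cx"])/d["fx"],(uv[1]-d["cy"])/d["fy"],1]);o=T[:3,3]
    return o+v*(z-o[2])/v[2]
def ct(u,v): return (u/6+192-.4,v/6+150-.4)
def cs(u,v): return (u/5+185-.4,v/5+150-.4)
def w(b,p):
    c,s=np.cos(b[2]),np.sin(b[2]);return np.array([b[0]+c*p[0]-s*p[1],b[1]+s*p[0]+c*p[1],p[2]])
E
python3 - <<'E'
from h import *
np.set_printoptions(precision=4,suppress=True)
obs=[("top",ct(753,236),(-.22,-.092,.12)),("top",ct(683,530),(-.22,.092,.12)),("top",ct(720,383),(-.22,0,.12)),
("top",ct(122,56),(.166,-.087,.176)),("top",ct(42,357),(.166,.087,.176)),
("scene",cs(50,178),(-.22,-.092,.12)),("scene",cs(550,330),(.166,-.087,.176)),("scene",cs(722,193),(.166,.087,.176)),("scene",cs(535,570),(.166,-.087,0)),("scene",cs(232,73),(-.22,.092,.12))]
f=lambda b:np.concatenate([proj(n,w(b,p))-uv for n,uv,p in obs])
r=least_squares(f,[.45,0.1,1.4],loss='soft_l1');b=r.x;print(b,np.degrees(b[2]));print(f(b).reshape(-1,2))
np.save("box.npy",b)
c,s=np.cos(b[2]),np.sin(b[2])
def inb(P): d=P[:2]-b[:2];return np.array([c*d[0]+s*d[1],-s*d[0]+c*d[1]])*1000
print("blue corners top z138")
for uv in [(487,192),(610,212),(590,308),(465,288)]: print(inb(ray("top",ct(*uv),.138)),inb(ray("top",ct(*uv),.11)))
print("scene")
for uv in [(218,150),(312,184),(258,222),(165,184)]:print(inb(ray("scene",cs(*uv),.138)))
print("jar",inb(ray("top",ct(131,167),.251)))
E
```

```text
[0.5466 0.05   1.3313] 76.27922053689926
[[ 0.1433 -0.4756]
 [ 0.1749  0.3189]
 [-0.1193 -0.3136]
 [-0.189   1.2881]
 [-0.0844 -1.134 ]
 [-0.4969 -0.1487]
 [ 0.4814 -0.7857]
 [-0.6223  0.3526]
 [-0.0851  0.2335]
 [ 1.0991 -0.4374]]
blue corners top z138
[-59.229  -73.3183] [-59.1203 -78.9293]
[-132.7752  -79.5906] [-133.9355  -85.3099]
[-134.6856  -20.7088] [-135.8788  -25.4121]
[-60.4468 -14.1248] [-60.359  -18.7145]
scene
[-138.664   -18.6134]
[-66.0663 -11.6754]
[-63.249  -66.4414]
[-136.4986  -70.5633]
jar [134.3128 -15.7834]
```

```bash
python3 -m handwheel '0 -0.05 0 0 0 0;0 -0.05 0 0 0 0;0 0 0 0 2 0;0 0 0 0 2 0;0 0 0 0 2 0;0 0 0 0 2 0' 0.2
cat > go.py <<'E'
# prints pose in box frame, shift needed in tool axes to a target TCP in box frame
import sys
from h import *
from bench import status
from scipy.spatial.transform import Rotation as Ro
np.set_printoptions(precision=4,suppress=True)
b=np.load("box.npy");s=status.read_state()
R=Ro.from_euler('xyz',s["ee_rot"],degrees=True).as_matrix()
B=Ro.from_euler('z',b[2]).as_matrix();o=np.array([b[0],b[1],0])
p=B.T@(s["position"]-o);Rb=B.T@R
print("t",s["time"],"q",s["q"],"w",s["width"],"F",s["force"])
print("tcp box",p*1000,"tip73",(p+Rb@[0,.073,0])*1000);print("tool axes in box (cols)\n",Rb)
th=np.radians(float(sys.argv[4])) if len(sys.argv)>4 else 0
# goal: tool z=-ybox, y=down tilted forward
yv=np.array([np.sin(th),0,-np.cos(th)]);zv=np.array([0,-1,0.]);G=np.c_[np.cross(yv,zv),yv,zv]
print("turn units",np.degrees(Ro.from_matrix(Rb.T@G).as_rotvec())/5)
if len(sys.argv)>3: print("shift",Rb.T@(np.array(list(map(float,sys.argv[1:4])))/1000-p))
E
python3 go.py -200 -46 400 0; python3 -c "
from h import *;b=np.load('box.npy');print(w(b,(-.2,-.046,.2)),w(b,(.134,-.016,.2)))"
```

```text
time: 0.85
position: [0.248, 0.5989, 0.4022]
ee_rot: [-90.4, -0.3, -63.7]
force: [0.1, 0.4, -0.6]
width: 0.201
t 0.85 q [-57.2416  23.8352 -17.738   81.9271   7.1884  75.8809 -49.052 ] w 0.20086959757132467 F [ 0.0923  0.3579 -0.6454]
tcp box [462.4377 420.2281 402.1699] tip73 [461.7854 420.3888 329.173 ]
tool axes in box (cols)
 [[-0.7655 -0.0089  0.6434]
 [-0.6434  0.0022 -0.7655]
 [ 0.0054 -1.     -0.0074]]
turn units [0.06   8.009  0.0894]
shift [ 0.8071  0.0071 -0.0693]
[ 0.54383314 -0.1552371   0.2       ] [0.59391087 0.17634731 0.2       ]
```

```bash
python3 -m handwheel '0 0 0 0 2 0;0 0 0 0 2 0;0 0 0 0 2 0;0 0 0 0 2 0'; python3 go.py -200 -46 400 0
```

```text
time: 1.35
position: [0.2476, 0.5978, 0.3995]
ee_rot: [-90.2, -0.8, -105.0]
force: [0.3, 0.7, -0.3]
width: 0.198
t 1.35 q [-62.4385  23.3412 -10.3588  82.3083   4.1033  75.537  -88.0774] w 0.1982753772653214 F [ 0.2941  0.6557 -0.3115]
tcp box [461.3202 420.3877 399.49  ] tip73 [460.304  420.6074 326.4974]
tool axes in box (cols)
 [[-0.9996 -0.0139 -0.0228]
 [ 0.0228  0.003  -0.9997]
 [ 0.014  -0.9999 -0.0027]]
turn units [ 0.0327 -0.2615  0.1599]
shift [0.6505 0.0073 0.4814]
```

```bash
python3 -m handwheel '0.045 0 0.033 0 0 0;0.045 0 0.033 0 0 0;0.045 0 0.033 0 0 0;0.045 0 0.033 0 0 0;0.045 0 0.033 0 0 0;0.045 0 0.033 0 0 0;0.045 0 0.033 0 0 0'; python3 go.py -200 -46 400 0
```

```text
time: 2.22
position: [0.389, 0.226, 0.3989]
ee_rot: [-90.4, -1.1, -104.6]
force: [0.3, 0.8, 0.0]
width: 0.198
t 2.225 q [-36.0017   1.5227   2.2111 109.2077   0.3766  70.3197 -48.5529] w 0.19796087214810718 F [0.2748 0.8356 0.0456]
tcp box [133.6156 194.8163 398.9299] tip73 [132.2749 195.3302 325.944 ]
tool axes in box (cols)
 [[-0.9997 -0.0184 -0.016 ]
 [ 0.0158  0.007  -0.9998]
 [ 0.0185 -0.9998 -0.0067]]
turn units [ 0.079  -0.1822  0.2111]
shift [0.3297 0.0034 0.2461]
```

```bash
python3 -m handwheel '0.047 0 0.035 0 0 0;0.047 0 0.035 0 0 0;0.047 0 0.035 0 0 0;0.047 0 0.035 0 0 0;0.047 0 0.035 0 0 0;0.047 0 0.035 0 0 0;0.047 0 0.035 0 0 0;0 0 0 0 0 2;0 0 0 0 0 2;0 0 0 0 0 2'; python3 go.py -205 -46 230 30
```

```text
time: 3.48
position: [0.5465, -0.1687, 0.4017]
ee_rot: [-90.3, 29.7, -104.7]
force: [-0.2, 0.2, -1.1]
width: 0.203
t 3.475 q [ 10.3259  19.2692  23.0762  94.1466 -35.9042  81.0596  28.2154] w 0.20296945047041132 F [-0.1828  0.1797 -1.0943]
tcp box [-212.4861  -51.8131  401.7192] tip73 [-176.2867  -51.9788  338.3269]
tool axes in box (cols)
 [[-0.8683  0.4959 -0.0137]
 [ 0.0145 -0.0023 -0.9999]
 [-0.4959 -0.8684 -0.0052]]
turn units [-0.0264 -0.1655  0.0542]
shift [ 0.0787  0.1528 -0.005 ]
```

```bash
python3 -m handwheel '0.027 0.054 -0.002 0 -0.16 0;0.027 0.054 -0.002 0 0 0;0.027 0.054 -0.001 0 0 0'; python3 go.py -205 -46 183 30; python3 - <<'E'
from bench import vision
import cv2
for n in("scene","wrist","top"):
    d=vision.get_image(n);im=d["image"]
    if n=="scene": im=cv2.resize(im[110:265,160:340],None,fx=4,fy=4,interpolation=cv2.INTER_CUBIC)
    if n=="top": im=cv2.resize(im[150:290,180:360],None,fx=4,fy=4,interpolation=cv2.INTER_CUBIC)
    cv2.imwrite(f"pics/{n}1.png",im)
E
```

```text
time: 3.85
position: [0.5455, -0.1641, 0.2198]
ee_rot: [-89.2, 29.7, -104.0]
force: [1.1, 0.0, 0.7]
width: 0.196
t 3.85 q [ 12.7782  30.1225  19.8875 104.5062 -43.6212  64.0362  42.5211] w 0.1960889294489877 F [1.1354 0.001  0.6685]
tcp box [-208.1832  -49.7318  219.7587] tip73 [-172.0583  -50.8451  156.3335]
tool axes in box (cols)
 [[-0.8689  0.4949 -0.0107]
 [ 0.0036 -0.0153 -0.9999]
 [-0.495  -0.8688  0.0115]]
turn units [-0.1749 -0.0405  0.0668]
shift [ 0.0154  0.0335 -0.0042]
```

View pics/scene1.png

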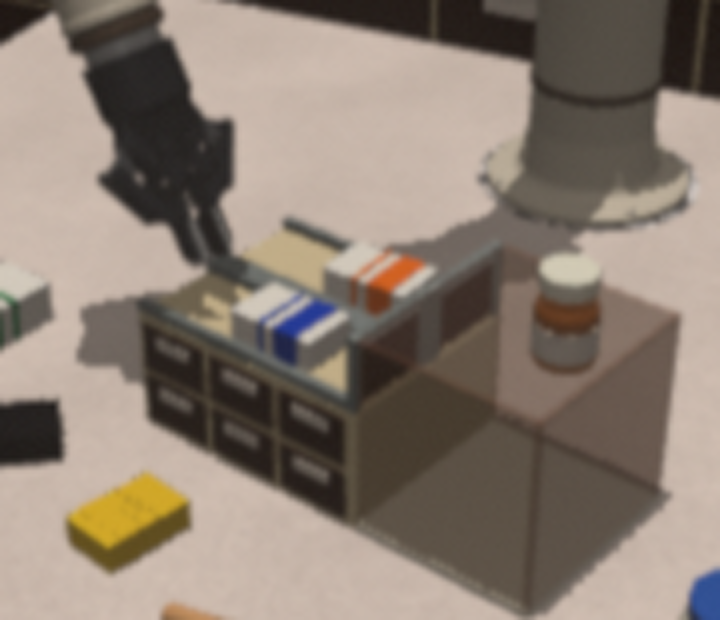

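View pics/wrist1.png

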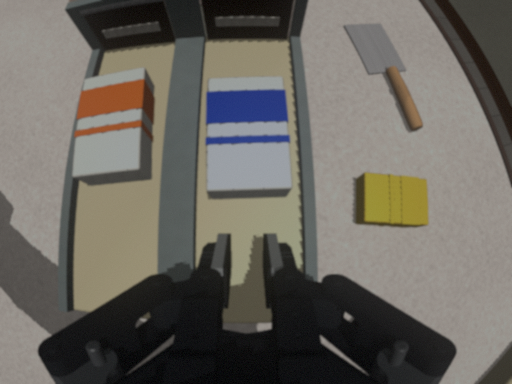

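View pics/top1.png

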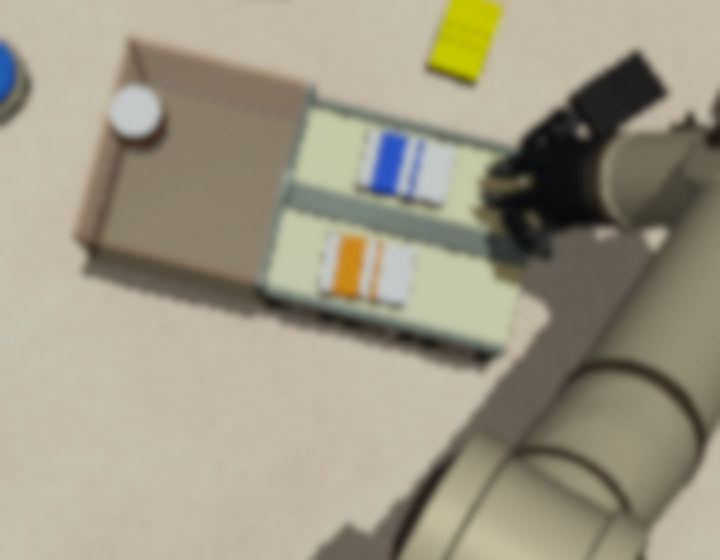

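```bash
python3 -m handwheel '0.008 0.014 -0.002 -0.17 0 0;0.008 0.014 -0.001 0 0 0;0 0 0 0 0 0' ; python3 go.py -205 -46 183 30; python3 - <<'E'
from bench import vision
import cv2
for n in("scene","wrist","top"):
    d=vision.get_image(n);im=d["image"]
    if n=="scene": im=cv2.resize(im[140:240,170:300],None,fx=6,fy=6,interpolation=cv2.INTER_CUBIC)
    cv2.imwrite(f"pics/{n}2.png",im)
E
```

```text
time: 4.38
position: [0.5439, -0.1632, 0.1904]
ee_rot: [-90.1, 29.7, -103.8]
force: [0.4, 0.6, 0.7]
width: 0.203
t 4.375 q [ 13.3473  32.7827  19.1453 104.8868 -44.6344  62.5317  44.5725] w 0.20324473750228159 F [0.4073 0.6254 0.6598]
tcp box [-207.6767  -47.9735  190.4071] tip73 [-171.4758  -47.9234  127.0155]
tool axes in box (cols)
 [[-0.8684  0.4959 -0.0014]
 [ 0.002   0.0007 -1.    ]
 [-0.4959 -0.8684 -0.0016]]
turn units [ 0.0078 -0.0225  0.0541]
shift [ 0.0014  0.0078 -0.002 ]
```

View pics/scene2.png

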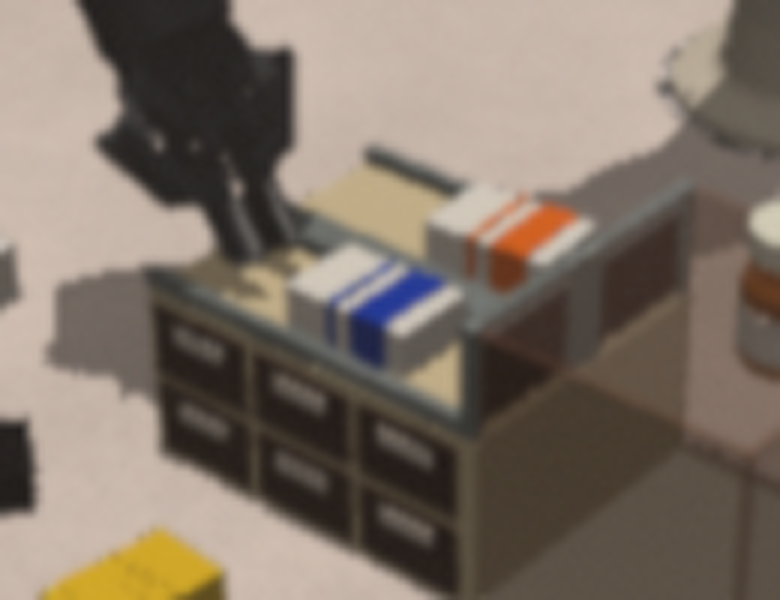

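View pics/wrist2.png

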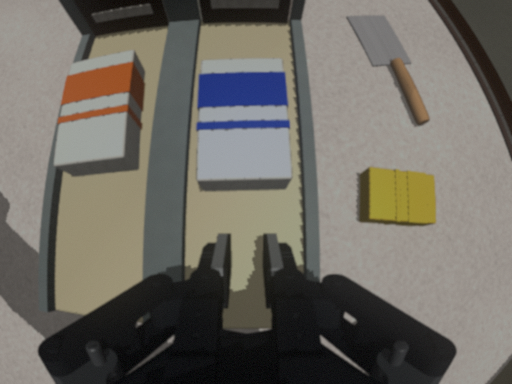

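```bash
python3 - <<'E'
from h import *
from bench import status
from scipy.spatial.transform import Rotation as Ro
s=status.read_state();R=Ro.from_euler('xyz',s["ee_rot"],degrees=True)
for L in (.06,.066,.073,.08,.086):
  for z in(-.015,.015):
    u=proj("scene",s["position"]+R.apply([0,L,z])); print(L,z,(u-[170,140])*6+3)
E
```

```text
0.06 -0.015 [278.67322887 225.27051896]
0.06 0.015 [239.72534269 247.38095561]
0.066 -0.015 [283.08603307 235.421051  ]
0.066 0.015 [244.23710317 257.65434953]
0.073 -0.015 [288.22399998 247.23963514]
0.073 0.015 [249.4901391  269.61564661]
0.08 -0.015 [293.35090369 259.03277122]
0.08 0.015 [254.7317044  281.55082479]
0.086 -0.015 [297.73661426 269.12098125]
0.086 0.015 [259.21537343 291.76025377]
```

```bash
python3 -m handwheel '0.0045 0.008 0 0 0 0;-0.009 0.005 0 0 0 0;-0.009 0.005 0 0 0 0;-0.009 0.005 0 0 0 0;-0.009 0.005 0 0 0 0;-0.009 0.005 0 0 0 0' ; python3 go.py -150 -48 181 30; python3 - <<'E'
from bench import vision
import cv2
for n in("scene","wrist"):
    d=vision.get_image(n);im=d["image"]
    if n=="scene": im=cv2.resize(im[140:240,170:300],None,fx=6,fy=6,interpolation=cv2.INTER_CUBIC)
    cv2.imwrite(f"pics/{n}3.png",im)
E
```

```text
time: 5.28
position: [0.5581, -0.1104, 0.1834]
ee_rot: [-89.9, 29.7, -103.7]
force: [-0.7, -0.1, -0.9]
width: 0.199
t 5.275 q [  9.1853  32.0859  17.459  106.9337 -46.5195  58.6873  41.6897] w 0.1992279671746034 F [-0.6528 -0.0958 -0.858 ]
tcp box [-153.0285  -49.1757  183.4189] tip73 [-116.8691  -49.3736  120.004 ]
tool axes in box (cols)
 [[-0.8687  0.4953 -0.0016]
 [ 0.0003 -0.0027 -1.    ]
 [-0.4953 -0.8687  0.0022]]
turn units [-0.0311 -0.0034  0.0616]
shift [-0.0014  0.0036 -0.0012]
```

View pics/scene3.png

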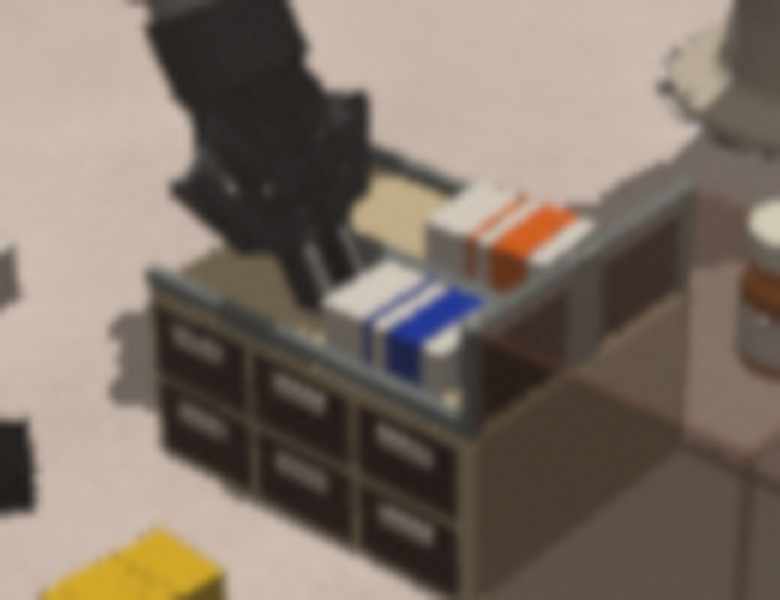

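View pics/wrist3.png

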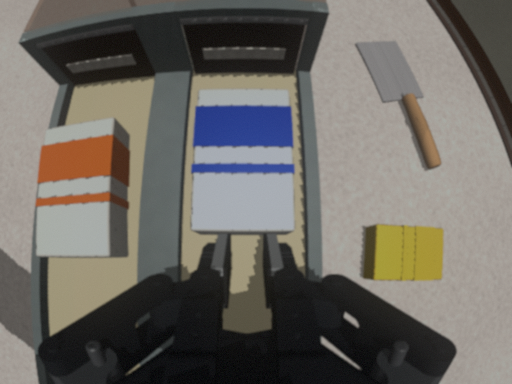

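```bash
python3 -m handwheel '-0.0085 0.006 -0.001 0 0 0;-0.0085 0.0055 0 0 0 0;-0.0085 0.0055 0 0 0 0;-0.0085 0.0055 0 0 0 0;-0.0085 0.0055 0 0 0 0;-0.0085 0.0055 0 0 0 0' ; python3 go.py -90 -48 182 30; python3 - <<'E'
from bench import vision
import cv2
for n in("scene","wrist"):
    d=vision.get_image(n);im=d["image"]
    if n=="scene": im=cv2.resize(im[140:270,190:340],None,fx=5,fy=5,interpolation=cv2.INTER_CUBIC)
    cv2.imwrite(f"pics/{n}4.png",im)
E
```

```text
time: 6.12
position: [0.5733, -0.0494, 0.1804]
ee_rot: [-89.7, 29.6, -103.8]
force: [-1.0, -3.3, 2.7]
width: 0.197
t 6.125 q [  4.2044  31.3095  15.6203 108.4042 -48.3636  54.7324  37.5686] w 0.1974384565583859 F [-1.0396 -3.2846  2.6903]
tcp box [-90.1803 -49.4946 180.4325] tip73 [-54.1089 -49.9645 116.9689]
tool axes in box (cols)
 [[-0.8694  0.4941 -0.0039]
 [ 0.0009 -0.0064 -1.    ]
 [-0.4941 -0.8694  0.0052]]
turn units [-0.0738 -0.0097  0.0774]
shift [-0.0009 -0.0013 -0.0015]
```

View pics/scene4.png

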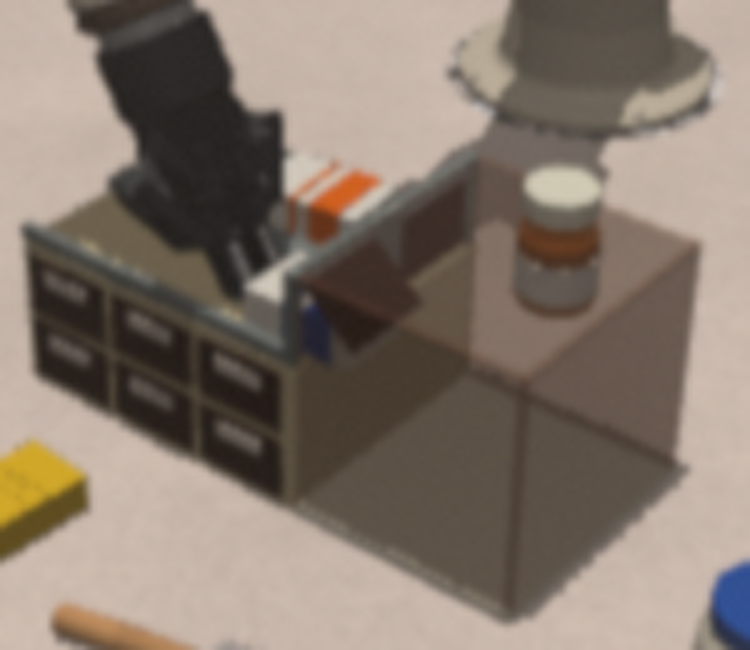

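View pics/wrist4.png

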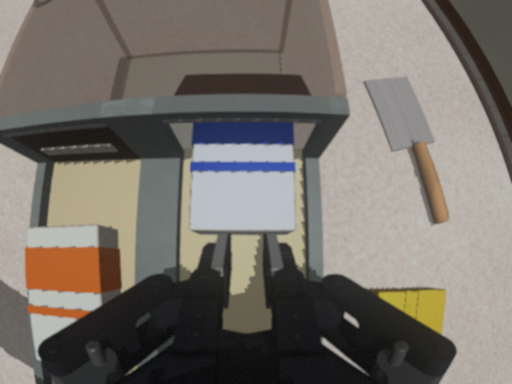

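```bash
python3 -m handwheel '-0.009 0.005 -0.001 0 0 0;-0.0088 0.005 0 0 0 0;-0.0087 0.005 0 0 0 0;-0.0087 0.005 0 0 0 0' ; python3 go.py -40 -48 182 30; python3 - <<'E'
from bench import vision
import cv2
for n in("scene","wrist"):
    d=vision.get_image(n);im=d["image"]
    if n=="scene": im=cv2.resize(im[140:270,190:340],None,fx=5,fy=5,interpolation=cv2.INTER_CUBIC)
    cv2.imwrite(f"pics/{n}5.png",im)
E
```

```text
time: 6.72
position: [0.582, -0.0057, 0.1799]
ee_rot: [-89.8, 29.7, -103.7]
force: [-0.3, 0.0, -0.2]
width: 0.2
t 6.725 q [  0.7045  30.9585  14.3394 108.8966 -49.4036  52.4745  34.4241] w 0.20047660779345686 F [-0.2963  0.0006 -0.2165]
tcp box [-45.652  -47.5673 179.9417] tip73 [ -9.469  -47.8325 116.5405]
tool axes in box (cols)
 [[-0.8685  0.4957 -0.002 ]
 [ 0.0002 -0.0036 -1.    ]
 [-0.4957 -0.8685  0.003 ]]
turn units [-0.0416 -0.0024  0.0573]
shift [-0.0059  0.001   0.0004]
```

View pics/scene5.png

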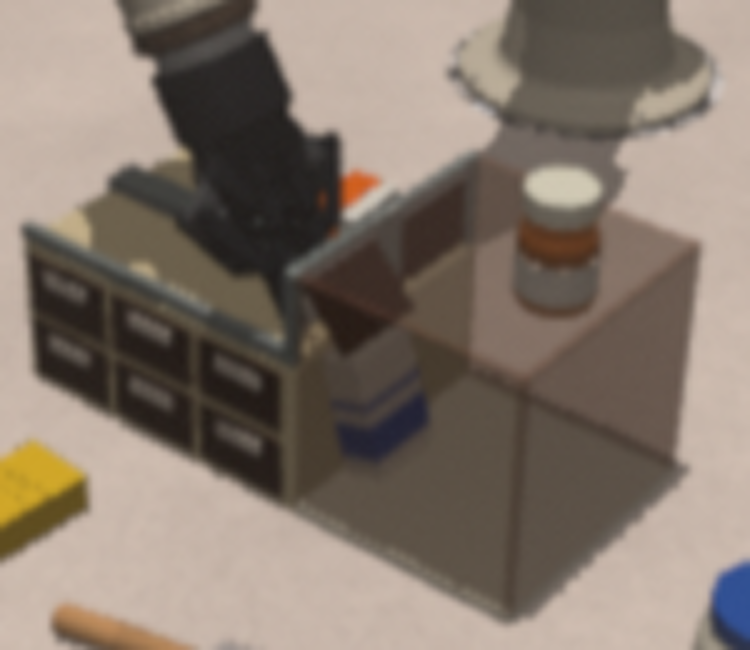

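View pics/wrist5.png

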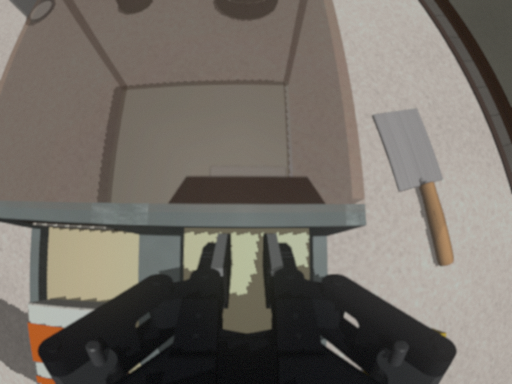

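```bash
python3 -m handwheel '0 0 0 0 0 0;0 0 0 0 0 0;0 0 0 0 0 0;0 0 0 0 0 0'; python3 - <<'E'
from bench import vision
import cv2
for n in("scene",):
    d=vision.get_image(n);im=d["image"]
    if n=="scene": im=cv2.resize(im[140:270,190:340],None,fx=5,fy=5,interpolation=cv2.INTER_CUBIC)
    cv2.imwrite(f"pics/{n}6.png",im)
E
```

```text
time: 7.32
position: [0.5816, -0.0048, 0.1796]
ee_rot: [-89.9, 29.7, -103.6]
force: [0.3, 0.3, 0.3]
width: 0.201
```

View pics/scene6.png

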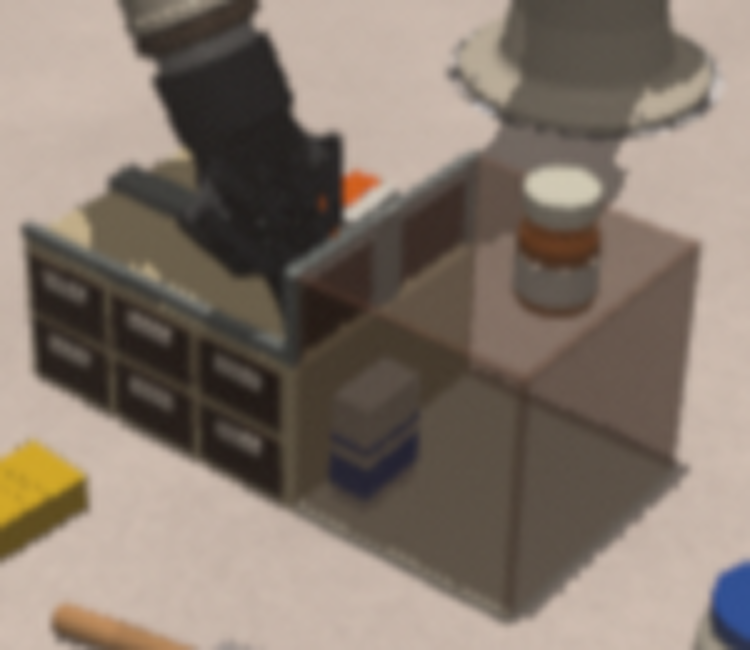

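The carton stands upright in the bin at around (375,430), and both flaps hang shut. Next I draw the fingers back and up.

```bash
python3 -m handwheel '0.017 -0.010 0 0 0 0;0.017 -0.010 0 0 0 0;0.017 -0.010 0 0 0 0;-0.010 -0.020 0 0 0 0;-0.020 -0.035 0 0 0 0;-0.020 -0.035 0 0 0 0;0 0 0 0 0 0;0 0 0 0 0 0;0 0 0 0 0 0;0 0 0 0 0 0'; python3 go.py; python3 - <<'E'
from bench import vision
import cv2
for n in("scene","top"):
    d=vision.get_image(n);im=d["image"]
    if n=="scene": im=cv2.resize(im[140:270,190:340],None,fx=5,fy=5,interpolation=cv2.INTER_CUBIC)
    cv2.imwrite(f"pics/{n}7.png",im)
E
```

```text
time: 8.62
position: [0.5652, -0.0703, 0.2908]
ee_rot: [-89.8, 29.7, -103.9]
force: [-0.3, -0.5, 0.0]
width: 0.204
t 8.625 q [  3.3666  22.5914  19.293  104.6615 -41.303   65.067   29.3217] w 0.20447443872450957 F [-0.3244 -0.4746  0.0379]
tcp box [-112.3985  -46.6025  290.7957] tip73 [-76.1893 -46.9295 227.4097]
tool axes in box (cols)
 [[-0.8683  0.496  -0.0049]
 [ 0.0031 -0.0045 -1.    ]
 [-0.496  -0.8683  0.0023]]
turn units [-0.0409 -0.0483 -5.9475]
```

View pics/scene7.png

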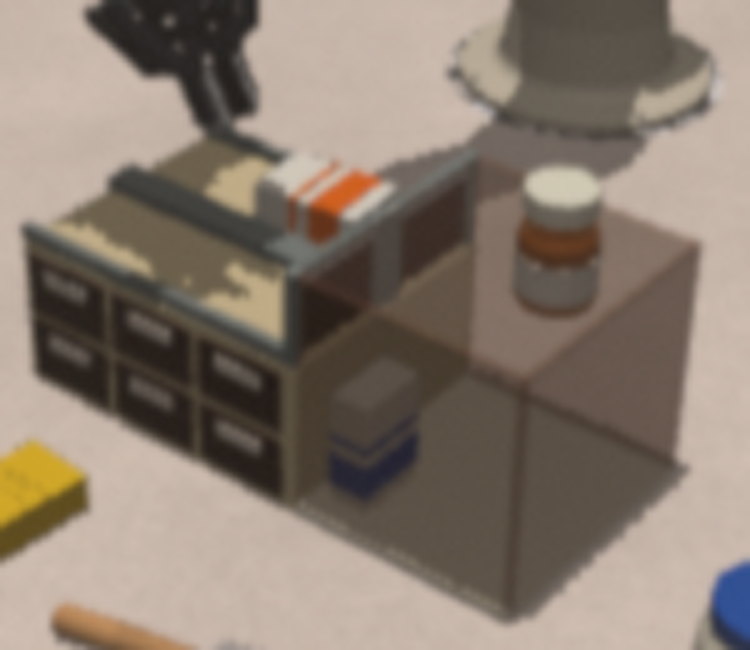

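View pics/top7.png

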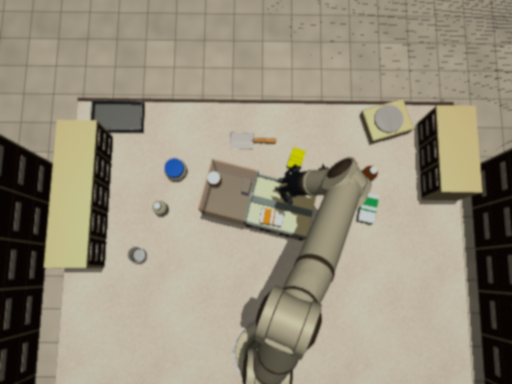

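```bash
python3 -c "
from bench import job; print(job.finish_job())"
```

```text
the job is handed in; nothing more can be done
None
```

I pushed the blue-banded carton along the right lane, under its flap and into the bin. I then drew the fingers back clear and handed the job in at about 8.6 s. The hand-in reports no verdict.

I used two slightly open fingertips with the tool tilted 30° forward. Two fingertips kept the carton square in the lane and cleared the flap frame. At every stop, the force on the tool read about 4 N or less.

- **Carton:** the last scene picture shows it standing upright on the bin floor against the deck wall. I did not measure its position in the bin. Standing on end on the 8 mm floor, its centre should be about 48 mm up, under the 75 mm limit.
- **Flaps:** the right flap swung well open, about 0.8 rad by eye, while the carton was still on the deck. Both flaps hung shut in the last two pictures.
- **Bystanders:** the orange carton and jar look unmoved by eye, as do the tub, white bottle, cup and spatula. The arm partly hid the brown bottle and green carton in the last overhead picture, but it never went low near them.

No check failed. The two cameras disagreed slightly on where the blue carton first lay, by about 5 mm, which did not affect the push.

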